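# Find the hidden release and open the timed feeder

## Task

The timed feeder has to be opened for filling. Its release is a flush pad hidden somewhere along the plain grey panel in front of the lid: feel along the panel with a fingertip until you find it, press it down until the lid springs open, then take the hand away. Do not pick anything up, and leave the feed bowls and the jar where they stand.

Things in the scene. Friction and masses are not known exactly. Their poses are not given: they have to be found in the camera images.
- feeder: Timed animal feeder fixed on the bench: dark green box 250 (x) by 390 (y) by 85 mm high. Origin: centre of its underside; z up, x from panel to lid. Its level top, 85 mm up: light grey rigid panel from x = -115 to -45 mm, full width; green lid, flush with it, from x = -40 to 115 mm. A black timer dial (42 mm wide, 18 mm high) stands on the panel at x = -80, y = -165 mm: leave it.
- panel_mid (a point): Middle of the grey panel's surface (feeder x = -80, y = 0, z = 85 mm); axes as the feeder's. The release pad's centre lies on the line through this point along y, anywhere within 55 mm to either side. No reading tells where: feel for it (the panel is otherwise flat and hard) or look for its thin dark round gap.
- release (a joint): Travel of the release pad straight down (m): 0 at rest, 0.007 fully pressed. The pad is round, 40 mm wide, in a 44 mm round hole, grey like the panel, its top 3 mm below the panel's surface. Sprung: it starts to move at 2.5 N, is fully down at 6.5 N, and comes back by itself. About 5 mm down it frees the lid.
- lid (a joint): Opening angle of the lid (rad): 0 shut and latched, 1.35 fully open. Hinged along its far edge (feeder x = 116 mm, 83 mm high); the edge beside the panel rises and swings away from the panel. Once unlatched, a spring lifts it fully open by itself in about 1.5 s and keeps it there.
- bowl_large: Brown stoneware feed bowl with diced feed, 150 mm across, 55 mm high, standing loose beside the feeder; origin at the centre of its underside. Bystander.
- bowl_small: Smaller brown stoneware feed bowl with diced feed, 116 mm across, 48 mm high, standing loose on the other side of the feeder; origin at the centre of its underside. Bystander.
- jar: Amber supplement jar with a white cap, 56 mm across, 65 mm high, standing loose before the panel; origin at the centre of its underside. Bystander.

How it is judged:
On the way, in this order (a step that is already met when the one before it is completed fails the run):
1. the fingertips touch the panel, the release not yet pressed (contact force between the fingers and anything else above 0.5 N and distance between the grasp point and panel_mid below 0.15 m and value of joint release below 0.003 m), for 0.02 s.
2. the fingers press the release pad down (value of joint release above 0.004 m and contact force between the fingers and anything else above 0.5 N), for 0.02 s.
3. the lid springs open (value of joint lid above 1.2 rad), for 0.2 s.
At the end, for the whole second after the job is handed in: The lid stands open by more than 1.2 rad, the release pad has come back up (less than 2 mm down), and both bowls and the jar stand upright within 30 mm of where they were (value of joint lid above 1.2 rad and value of joint release below 0.002 m and distance of each of bowl_large, bowl_small, jar from where it was at the start of the episode below 0.03 m and angle between each of bowl_large, bowl_small, jar's own z axis and vertical below 0.15 rad); the robot touches nothing.
It fails at once if a bowl or the jar is picked up, knocked over or pushed away (distance of any of bowl_large, bowl_small, jar from where it was at the start of the episode above 0.03 m or angle between any of bowl_large, bowl_small, jar's own z axis and vertical above 0.4 rad).
It also fails if it takes over 51 s, if anything falls off the work surface, if the arm or the gripper's body presses on something with over 40 N, if the wrist force passes 120 N, or if a joint passes its speed limit or range.

## Robot

A 6-joint arm with a two-finger parallel gripper is mounted at the origin on the work surface. World frame = base frame: x ahead of the robot, y to its left, z up, the work surface at z = 0. Lengths are in m, angles in rad, forces in N, time in s.
With the tool pointing down it reaches from about 0.3 to 1 m from the base axis. Payload 5.1 kg.
Tool frame: the origin (TCP) lies midway between the tips of the shut fingers; the grasp point (between the pads) lies 19 mm behind it (manip.hold_point_z is the distance from the TCP to the grasp point, in m); z points along the fingers, y is the line along which they close (so a half turn about z gives the same grasp; the last joint's range is limited). The gripper opens to 95 mm and grips with 3 to 60 N. Pads are 20 mm wide; open, the fingers measure 119 mm over their backs; the gripper's body (75 mm by 180 mm) begins 59 mm behind the grasp point.
Start: joints at [1.121, 0.124, 1.65, -0, 1.367, -0.083], TCP at [0.233, 0.607, 0.215] pointing down, gripper open.
Joint ranges: [-2.61, 2.61], [-1.02, 2.33], [0.03, 2.71], [-1.35, 4.49], [0.32, 2.68], [-2.91, 2.91]. Speed limits (rad/s): [2.57, 2.57, 3.14, 3.14, 3.14, 3.14].

## Interface

Orientations are given as a rotation vector (axis times angle).
In Python, from cell import manip, optics gives the robot as it stands.
- The arm moves only by the tool send_rows, never from a script. Its argument "motion" is text: rows parted by semicolons, each of 6 numbers parted by spaces: the shift along the tool's x, y, z in mm, then the turn, a rotation vector about the tool's x, y, z in degrees. A call has 1 to 12 rows; each row shifts and turns the commanded pose from where the row before left it, along the tool's axes as they then stand; what a row does not reach is not made up. A row lasts 1/10 s, in which the tool goes at most 50 mm and 8.59 degrees, less where a joint would pass 70% of its speed; a pose out of reach is approached as far as the arm can. A call is refused whole if a number of a shift passes 50 or a number of a turn 8.59, either way. A call with a gripper value outside its range is refused whole. "hand" is the opening in per cent of the stroke, from 0 (shut) to 100 (fully open), set as the call begins (left out, the last holds). The fingers move at their own pace and stop on an object; "squeeze" is the grip in N (left out, the last holds). Time passes only in rows, so rows that do not move let the fingers close. It gives the time, the measured TCP pose, the force, the opening and the grip force at its end, in the units of the state.
- manip.get_obs(): the state, without advancing time (a new reading comes with each control period).
- optics.get_image(name): name is "side" or "top"; returns (picture, depth): 480x640x3 uint8, blue, green, red; 480x640 float32, m along the optical axis (not along the pixel's ray), 0 where there is no reading.
- optics.calibration(name): a dict with "camera_matrix" (3x3 intrinsics, pixels), "dist" ([k1, k2, p1, p2, k3] as OpenCV has them; the pictures are not rectified), "extrinsics" (4x4, takes a point from world to camera coordinates). Camera axes: x right, y down, z forward; pixel columns grow to the right and rows downward; lengths in m; the calibration is good to about 2 mm. A picture is of the moment at which its call begins. calibration takes no time and is no camera call.
- manip.sign_off(): hands the job in; it is judged then, once.
The state is a dict: "time_s": time; "qpos": joint angles; "dq": joint speeds; "effort": joint torques, N m; "ee_pos": TCP position; "tcp_rot": TCP orientation; "wrist_force": force on the tool from outside, world axes, zero at the start; "wrist_torque": the same for the moment, N m; "gripper_width": finger opening in m; "gripper_force": force on a finger pad.
Only numpy, scipy, OpenCV 4.12 (cv2) and the standard library are available. Lean on these libraries where they do the work, as an engineer would, in place of code of your own. Each camera call takes 0.05 s, during which the arm holds its last target. There are 200 camera calls.

## Working session

There is one attempt and no reset: what is moved stays moved. The work goes in short steps, Python scripts to look and compute and a tool call to move; the robot and the scene stay as the last step left them, time stands still between calls to the robot, and variables do not carry over. Pictures are saved under pics/ and viewed, at most 10 in all, crops included, and the job is handed in when it is done.

Besides the shell and the picture viewer there is one more tool, called after "Emit:" by a JSON object that holds its "op" and its "data". send_rows: Moves the arm, as the interface text tells. Its arguments: {"type":"object","properties":{"motion":{"type":"string"},"hand":{"type":"number"},"squeeze":{"type":"number"}},"required":["motion"]}

```bash
mkdir -p pics; python3 - <<'E'
from cell import manip, optics
import cv2,numpy as np
for n in("top","side"):
    im,d=optics.get_image(n); cv2.imwrite(f"pics/{n}0.png",im); np.savez(f"pics/{n}0.npz",im=im,d=d)
    c=optics.calibration(n); print(n,c["camera_matrix"],c["dist"],c["extrinsics"])
o=manip.get_obs(); print(o)
E
```

```text
top [[596.38697796   0.         322.6888778 ]
 [  0.         596.38697796 228.41723675]
 [  0.           0.           1.        ]] [-0.06155881  0.          0.          0.          0.        ] [[ 0.01065618 -0.99992145 -0.00659802  0.02855331]
 [-0.98207956 -0.00922392 -0.18824094  0.6109015 ]
 [ 0.18816529  0.00848571 -0.98210072  1.16185239]
 [ 0.          0.          0.          1.        ]]
side [[617.21300467   0.         323.05682328]
 [  0.         617.21300467 243.98386099]
 [  0.           0.           1.        ]] [-0.07287203  0.          0.          0.          0.        ] [[ 0.90516344 -0.42468378  0.01796756 -0.51698262]
 [-0.20980108 -0.48312986 -0.85004061  0.21365609]
 [ 0.36967912  0.76565607 -0.5264106   1.25446245]
 [ 0.          0.          0.          1.        ]]
{'time_s': 0.1, 'qpos': array([ 1.12140376e+00,  1.24441773e-01,  1.65150453e+00, -1.85277629e-05,
        1.36750920e+00, -8.25783513e-02]), 'dq': array([ 0.00067387,  0.00053763, -0.00344631,  0.00213419,  0.00158787,
        0.00087581]), 'effort': array([ 3.55405300e-04, -4.18884909e+01, -3.61094463e+01,  7.76431896e-02,
        4.61965555e-02, -8.88602062e-05]), 'ee_pos': array([0.23288843, 0.60623548, 0.21352821]), 'tcp_rot': array([-5.72873364e-01, -3.08843747e+00,  2.83032809e-03]), 'wrist_force': array([-0.5953867 , -0.65117336, -0.52790423]), 'wrist_torque': array([ 0.04434912, -0.02327701,  0.06213827]), 'gripper_force': 0.0, 'gripper_width': 0.09509851266325091}
```

View pics/top0.png

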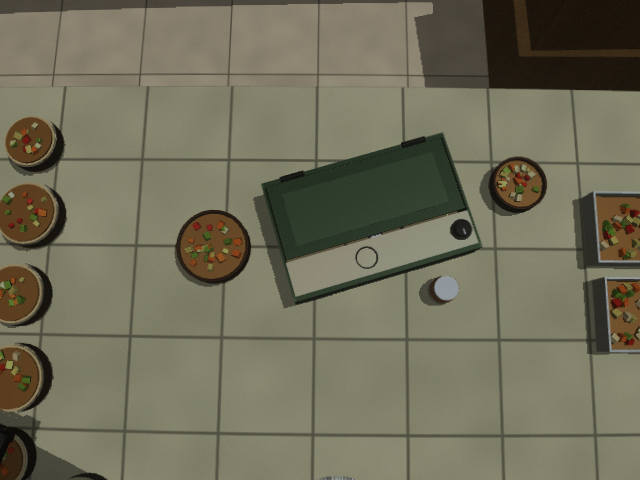

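View pics/side0.png

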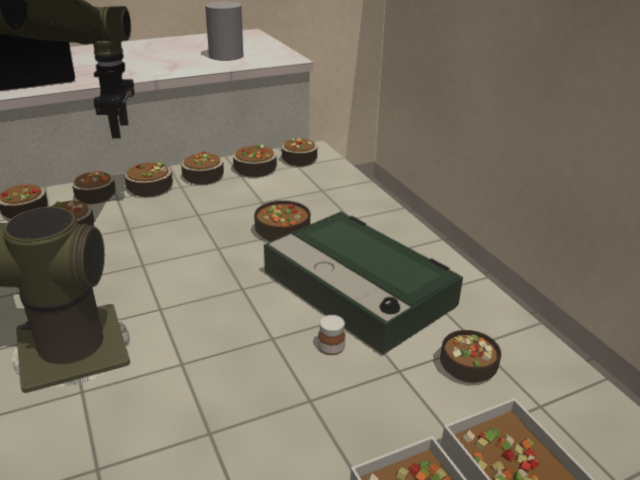

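The top view shows the grey panel from about (290,280) to (470,228), with the round gap centred near (367,258), the dial at (460,229) and the jar at (446,289). In the side view the gap is at about (324,267).

```bash
cat > h.py <<'E'
import cv2,numpy as np
from cell import optics
def ray(n,p,z):
    c=optics.calibration(n);K=c["camera_matrix"];E=np.array(c["extrinsics"])
    u=cv2.undistortPoints(np.array([[p]],float),np.array(K),np.array(c["dist"])).ravel()
    R,t=E[:3,:3],E[:3,3];o=-R.T@t;d=R.T@np.array([*u,1]);return o+d*(z-o[2])/d[2]
E
python3 - <<'E'
from h import *
from scipy.spatial.transform import Rotation as Ro
im=np.load("pics/top0.npz")["im"];d=np.load("pics/top0.npz")["d"]
hsv=cv2.cvtColor(im,cv2.COLOR_BGR2HSV)
x0,y0,x1,y1=250,190,490,310
print("panel",im[270,320],"table",im[330,330],"gap depth",d[258,367],d[270,320])
# panel: brighter, low saturation
m=((hsv[...,1]<45)&(hsv[...,2]>110)).astype(np.uint8)*255
print(hsv[270,320],hsv[330,330])
pm=np.zeros_like(m)
box=np.array([[262,184],[442,134],[480,246],[296,304]]);cv2.fillPoly(pm,[box],255)
m&=pm
c=max(cv2.findContours(cv2.morphologyEx(m,cv2.MORPH_OPEN,np.ones((3,3))),cv2.RETR_EXTERNAL,2)[0],key=cv2.contourArea)
r=cv2.boxPoints(cv2.minAreaRect(c));P=np.array([ray("top",p,.085)[:2] for p in r])
print(r,P,[np.linalg.norm(P[i]-P[i-1]) for i in range(4)])
pc=P.mean(0);print("centre",pc)
g=(cv2.cvtColor(im,cv2.COLOR_BGR2GRAY)<95).astype(np.uint8)[243:274,352:383]
ys,xs=np.nonzero(g);e=cv2.fitEllipse(np.c_[xs,ys].astype(np.int32));print(e,len(xs))
p=(e[0][0]+352,e[0][1]+243)
print("pad top",p,ray("top",p,.085)," side",ray("side",(324,267),.085))
print("jar",ray("top",(446,289),.065),"dial",ray("top",(460,228),.1))
print(Ro.from_rotvec([-5.72873364e-01,-3.08843747,0.0028]).as_matrix())
E
```

```text
panel [118 138 140] table [106 128 129] gap depth 1.1814617 1.1788508
[ 27  40 140] [ 29  45 129]
[[285.051   261.57324]
 [467.8281  207.81528]
 [477.98734 242.35669]
 [295.21024 296.11465]] [[ 0.53788302  0.10826663]
 [ 0.65049739 -0.25788615]
 [ 0.5800197  -0.27578134]
 [ 0.46986877  0.08685003]] [np.float64(0.07130644935005082), np.float64(0.3830794362077862), np.float64(0.07271411623091749), np.float64(0.3789917388740862)]
centre [ 0.55956722 -0.08463771]
((15.784079551696777, 15.871809959411621), (19.386768341064453, 30.89369010925293), 138.8213653564453) 123
pad top (367.7840795516968, 258.8718099594116) [ 0.54486765 -0.05550836  0.085     ]  side [ 0.5477676  -0.05117818  0.085     ]
jar [ 0.48829476 -0.21315264  0.065     ] dial [ 0.60594977 -0.23723923  0.1       ]
[[-9.33475935e-01  3.58639171e-01 -7.89420289e-04]
 [ 3.58640013e-01  9.33474458e-01 -1.66678375e-03]
 [ 1.39129735e-04 -1.83902022e-03 -9.99998299e-01]]
```

The pad comes out near (0.546, -0.053), about 34 mm from panel_mid, and both views agree to about 5 mm. The panel measures 72 x 381 mm, against 70 x 390 mm given. I'll shut the fingers and turn the tool's y axis along the feeder's y axis, which is 38° about world z.

Emit:
{"op": "send_rows", "data": {"motion": "0 0 0 0 0 -7.6; 0 0 0 0 0 -7.6; 0 0 0 0 0 -7.6; 0 0 0 0 0 -7.6; 0 0 0 0 0 -7.6; 0 0 0 0 0 0", "hand": 0}}

```text
time_s: 0.7
ee_pos: [0.233, 0.6064, 0.214]
tcp_rot: [0.463, -3.107, 0.001]
wrist_force: [0.0, 0.2, -0.7]
gripper_width: 0.0525
gripper_force: 0.0
```

```bash
cat > g.py <<'E'
from h import *
from cell import manip
from scipy.spatial.transform import Rotation as Ro
import sys
o=manip.get_obs();R=Ro.from_rotvec(o["tcp_rot"]).as_matrix()
print(o["time_s"],o["ee_pos"],R.round(3).tolist(),o["wrist_force"],o["qpos"],o["gripper_width"])
t=np.array([float(v) for v in sys.argv[1:4]]);print("tool mm",R.T@(t-o["ee_pos"])*1000)
E
python3 g.py .546 -.053 .2
```

```text
0.7 [0.23297346 0.60642226 0.21395683] [[-0.956, -0.292, -0.0], [-0.292, 0.956, -0.001], [0.001, -0.001, -1.0]] [ 0.0409601   0.23585041 -0.74747839] [ 1.12141467e+00  1.24161660e-01  1.65108622e+00 -2.72774771e-05
  1.36747031e+00 -7.45544097e-01] 0.05251398966797223
tool mm [-106.95144153 -722.05929896   14.48746597]
```

Emit:
{"op": "send_rows", "data": {"motion": "-6 -40 0 0 0 0;-6 -40 0 0 0 0;-6 -40 0 0 0 0;-6 -40 0 0 0 0;-6 -40 0 0 0 0;-6 -40 0 0 0 0;-6 -40 0 0 0 0;-6 -40 0 0 0 0;-6 -40 0 0 0 0;-6 -40 0 0 0 0;-6 -40 0 0 0 0;-6 -40 0 0 0 0"}}

```text
time_s: 1.9
ee_pos: [0.4425, 0.1671, 0.2146]
tcp_rot: [-0.459, 3.108, 0.0]
wrist_force: [0.3, 0.3, 0.6]
gripper_width: 0.0006
gripper_force: 0.0
```

Emit:
{"op": "send_rows", "data": {"motion": "-6 -40 0 0 0 0;-6 -40 0 0 0 0;-6 -40 0 0 0 0;-6 -40 0 0 0 0;-6 -40 0 0 0 0;-6 -40 0 0 0 0;0 0 20 0 0 0;0 0 20 0 0 0;0 0 20 0 0 0;0 0 20 0 0 0;0 0 0 0 0 0;0 0 0 0 0 0"}}

```text
time_s: 3.1
ee_pos: [0.5465, -0.0503, 0.1345]
tcp_rot: [0.461, -3.107, -0.0]
wrist_force: [0.7, 0.3, 0.3]
gripper_width: 0.0005
gripper_force: 0.0
```

```bash
python3 g.py .546 -.053 .085; python3 - <<'E'
from h import *
a,d=optics.get_image("top");b,_=optics.get_image("side")
cv2.imwrite("pics/c1.png",np.hstack([cv2.resize(a[200:320,290:450],(400,300)),cv2.resize(b[180:300,240:400],(400,300))]))
E
```

```text
3.1 [ 0.54649556 -0.05025676  0.13454865] [[-0.957, -0.291, -0.001], [-0.291, 0.957, 0.0], [0.001, 0.0, -1.0]] [0.72491946 0.2531563  0.34548308] [-1.89526059e-01 -3.44667192e-02  1.95269363e+00 -2.38231120e-06
  1.22426826e+00 -2.05521855e+00] 0.0005214025869188135
tool mm [ 1.23184098 -2.50151571 49.54860839]
```

View pics/c1.png

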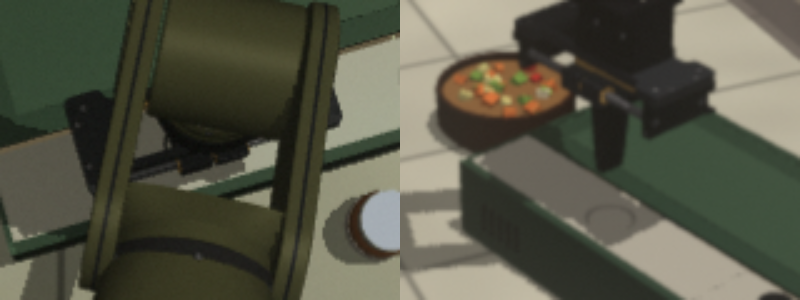

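The side crop puts the gap's centre at about (324,267), as before, with the finger just above it. I'll shift to (0.546, -0.053) and go down, then feel.

Emit:
{"op": "send_rows", "data": {"motion": "1 -2.5 20 0 0 0;0 0 15 0 0 0;0 0 6 0 0 0;0 0 3 0 0 0;0 0 2 0 0 0;0 0 1 0 0 0;0 0 1 0 0 0;0 0 0 0 0 0"}}

```text
time_s: 4.0
ee_pos: [0.5467, -0.053, 0.087]
tcp_rot: [-0.464, 3.107, -0.0]
wrist_force: [1.0, -0.1, 0.8]
gripper_width: 0.0002
gripper_force: 0.0
```

Emit:
{"op": "send_rows", "data": {"motion": "0 0 1 0 0 0;0 0 1 0 0 0;0 0 0 0 0 0;0 0 0 0 0 0"}}

```text
time_s: 4.4
ee_pos: [0.5465, -0.053, 0.0846]
tcp_rot: [0.464, -3.107, -0.0]
wrist_force: [-0.0, 0.2, 0.2]
gripper_width: 0.0007
gripper_force: 0.0
```

Emit:
{"op": "send_rows", "data": {"motion": "0 0 1 0 0 0;0 0 1 0 0 0;0 0 0 0 0 0;0 0 0 0 0 0"}}

```text
time_s: 4.8
ee_pos: [0.5465, -0.053, 0.0826]
tcp_rot: [0.464, -3.107, -0.0]
wrist_force: [-0.7, -0.8, -0.1]
gripper_width: 0.0005
gripper_force: 0.0
```

Emit:
{"op": "send_rows", "data": {"motion": "0 0 1 0 0 0;0 0 0 0 0 0;0 0 0 0 0 0"}}

```text
time_s: 5.1
ee_pos: [0.5466, -0.053, 0.082]
tcp_rot: [-0.464, 3.107, -0.0]
wrist_force: [-0.4, 0.4, 2.9]
gripper_width: 0.0006
gripper_force: 1.3
```

The finger touched at 0.082 m with 2.9 N, which is 3 mm below the panel surface, so it is on the pad. Now I'll press it down.

Emit:
{"op": "send_rows", "data": {"motion": "0 0 1 0 0 0;0 0 1 0 0 0;0 0 1 0 0 0;0 0 1 0 0 0;0 0 1 0 0 0;0 0 1 0 0 0;0 0 0 0 0 0;0 0 0 0 0 0"}}

```text
time_s: 5.9
ee_pos: [0.5467, -0.053, 0.076]
tcp_rot: [-0.464, 3.107, -0.0]
wrist_force: [-2.2, 0.2, 5.5]
gripper_width: 0.0004
gripper_force: 2.9
```

The pad is 6 mm down at 5.5 N. I'll lift straight up, staying clear of the lid, and back away toward the robot (feeder -x, which is tool +x).

Emit:
{"op": "send_rows", "data": {"motion": "0 0 0 0 0 0;0 0 -5 0 0 0;0 0 -10 0 0 0;0 0 -10 0 0 0;5 0 -15 0 0 0;20 0 -20 0 0 0;30 0 -20 0 0 0;30 0 -20 0 0 0;30 0 -20 0 0 0;0 0 0 0 0 0;0 0 0 0 0 0;0 0 0 0 0 0"}}

```text
time_s: 7.1
ee_pos: [0.4365, -0.0864, 0.1952]
tcp_rot: [0.464, -3.107, -0.001]
wrist_force: [0.2, 0.9, -0.1]
gripper_width: 0.0002
gripper_force: 0.0
```

Emit:
{"op": "send_rows", "data": {"motion": "0 0 0 0 0 0;0 0 0 0 0 0;0 0 0 0 0 0;0 0 0 0 0 0;0 0 0 0 0 0;0 0 0 0 0 0;0 0 0 0 0 0;0 0 0 0 0 0;0 0 0 0 0 0;0 0 0 0 0 0"}}

```text
time_s: 8.1
ee_pos: [0.4365, -0.0866, 0.1957]
tcp_rot: [-0.464, 3.107, -0.0]
wrist_force: [0.6, 0.4, 0.7]
gripper_width: 0.0003
gripper_force: 0.0
```

```bash
python3 g.py .546 -.053 .085; python3 - <<'E'
from h import *
b,_=optics.get_image("side");cv2.imwrite("pics/e.png",b)
E
```

```text
8.1 [ 0.43651736 -0.08659565  0.19568026] [[-0.956, -0.292, 0.0], [-0.292, 0.956, -0.0], [-0.0, -0.0, -1.0]] [0.63721678 0.42719156 0.66929407] [-3.16576658e-01 -3.40616854e-01  2.10871999e+00  7.13393865e-06
  1.37340910e+00 -2.18374522e+00] 0.0003093023285472503
tool mm [-114.51341768    0.16092259  110.68824618]
```

View pics/e.png

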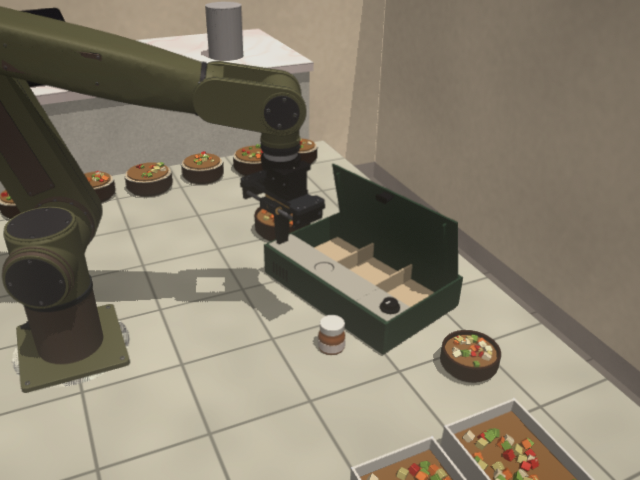

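The picture shows the lid standing open (edge from (335,170) to (457,225)). The jar at (332,335) and the small bowl at (470,355) are where they were, and the large bowl shows partly behind the gripper, also in place. The hand is clear of everything.

```bash
python3 -c "
from cell import manip
print(manip.sign_off())"
```

```text
the job is handed in; nothing more can be done
None
```

I found the release pad and pressed it, the lid sprang fully open, the hand is clear, and the job is handed in at about 8 s; the last picture showed the jar and bowls in place, though no verdict came back.

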